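# Hang the lid of a pressure-filter pot on its hinge pin

## Task

The pressure-filter pot has been cleaned and needs its lid hung again. Set the lid squarely on the pot with its hinge lug between the two cheeks of the pot's hinge fork, then push the red-headed hinge pin through fork and lug, from either side, until its head is fully home against the fork; press firmly but do not force it. Leave the bottles and the other things on the bench and in the tray where they are.

Things in the scene. Friction and masses are not known exactly. Their poses are not given: they have to be found in the camera images.
- pot: Round steel pressure-filter pot, fixed, open topped, 180 mm across its flange, flange top 110 mm above the bench, bore 144 mm. Origin on its axis at bench level, z up. The hinge fork stands out on its -y side. Three swing bolts hang from the other sides (to 110 mm radius) and a low outlet valve reaches 130 mm radius. Nothing stands in line with the fork's holes on either side.
- fork_centre (a point): Point on the hinge hole axis midway between the fork's two upright cheeks: 114 mm from the pot's axis along its -y, 127 mm above the bench. Axes as the pot's; the hole axis is x. Cheeks: 8 mm thick along x, 28 mm wide along y, 22 mm gap between, outer faces at x = +19 and -19 mm, tops 141 mm above the bench; each has an 11 mm through hole with a chamfered mouth.
- lid: Loose round steel lid, 0.4 to 0.8 kg, 180 mm across, 5 mm thick; white spigot beneath (140 mm across, 8 mm deep, chamfered) drops into the pot's bore with 2 mm play each side. Origin at the centre of the spigot's underside, z up: at bench height when lying, 102 mm above the bench on the pot's axis when seated. Its lug is on its -y side; seated right, its x, y axes agree with the pot's.
- lid_handle (a point): Middle of the black bar handle over the lid's centre, 42 mm above the lid's origin. The bar runs along the lid's x: 84 mm long, 14 mm wide, 12 mm tall, 22 mm clear beneath except for posts 35 mm either side. A small valve and port stand on the lid at x = +45 and -45, y = +50 mm, up to 35 mm above the origin.
- lug_hole (a point): Centre of the 12 mm chamfered hole, along x, in the lid's lug: 114 mm from the lid's centre along its -y, 25 mm above its origin. Axes as the lid's. The lug is 14 mm thick along x and 26 x 26 mm, so it has 4 mm play each side in the fork. It should come to lie on the fork centre; the lid shifts and turns a little in its play, so a pin can draw it into line.
- pin: Loose hinge pin, about 45 g: steel shank 10 mm thick, 50 mm long, its last 4 mm tapered to 8 mm; red flat head 18 mm across, 6 mm thick. Origin on the axis at the shoulder under the head; x points to the tip. In the tray it rests on head edge and shank, shoulder 12 mm above the bench, tip dipping by 0.087 rad. Home, the shoulder bears on a cheek's outer face, the tip 12 mm past the other.
- pin_tip (a point): Centre of the pin's tip, 50 mm from the shoulder. Axes as the pin's. If the pin is let go part way in, its head sags within the hole play (up to 0.1 rad) and the tip may catch at the lug or the far cheek's hole; backing off and pressing again lets it find its way.
- tray: Aluminium parts tray, fixed, 230 x 170 mm with its long side along its x, walls 14 mm high and floor 3 mm thick; origin under its centre at bench level. It holds the pin, about its middle, and a wing nut and a seal near its +x end.
- wing_nut: Brass wing nut in the tray, 40 mm across, about 17 mm tall, origin at the centre of its underside. Leave it.
- seal: Blue seal ring in the tray, 32 mm across, 5 mm tall, origin at the centre of its underside. Leave it.
- reagent0: Brown glass bottle with black cap, 72 mm across, 142 mm tall, at the back of the bench. Origin at the centre of its underside. Leave it.
- reagent1: Brown bottle like reagent0. Leave it.
- reagent2: Brown bottle like reagent0. Leave it.
- clear_bottle: Clear bottle with blue cap, 72 mm across, 170 mm tall, at the back left. Origin at the centre of its underside. Leave it.
- beaker: Clear beaker, 84 mm across, 110 mm tall, at the back right. Origin at the centre of its underside. Leave it.
- spanner: Steel spanner, 170 mm long, lying flat between the robot's base and the pot. Leave it.

How it is judged (in metres and radians):
On the way, in this order (a step that is already met when the one before it is completed fails the run):
1. the lid sits on the pot with its lug in the fork (distance between lug_hole and fork_centre below 0.007 m and z of lid in the frame of pot below 0.104 m and angle between lid's own z axis and vertical below 0.03 rad), for 0.2 s.
2. the pin is through fork and lug with its head home (distance between pin and fork_centre below 0.0215 m and angle between the x axis of pin and the x axis of pot, either way round below 0.08 rad and distance between pin_tip and fork_centre above 0.028 m), for 0.2 s.
At the end, for the whole second after the job is handed in: The lid lies flat on the pot (within 2 mm of seated height) with its lug hole within 7 mm of the fork centre; the pin runs through both cheeks and lug, within 3 mm and 0.08 rad of the hole axis, its shoulder at most 2.5 mm off the cheek's outer face; both at rest (all of step 1 and all of step 2 and z of pin in the frame of fork_centre between -0.003 and 0.003 m and y of pin in the frame of fork_centre between -0.003 and 0.003 m and linear speed of each of pin, lid below 0.01 m/s); the robot touches nothing.
It fails at once if a bystander in the tray or on the bench is disturbed (moved more than 30 mm) (distance of any of wing_nut, seal, reagent0, reagent1, reagent2, clear_bottle, beaker, spanner from where it was at the start of the episode above 0.03 m).
It fails at once if the pin is forced: pressed against the pot's fork with over 45 N (contact force between pin and pot above 45 N).
It also fails if it takes over 72 s, if anything falls off the work surface, if the arm or the gripper's body presses on something with over 40 N, if the wrist force passes 120 N, or if a joint passes its speed limit or range.

## Robot

A 7-joint arm with a two-finger parallel gripper is mounted at the origin on the work surface. World frame = base frame: x ahead of the robot, y to its left, z up, the work surface at z = 0. Lengths are in m, angles in degrees, forces in N, time in s.
With the tool pointing down it reaches from about 0.425 to 0.875 m from the base axis. Payload 4.7 kg.
Tool frame: the origin (TCP) lies between the finger pads; the fingertips stand env.tip_reach ahead of it and the grasp point (between the pads) lies 2 mm behind it (env.tip_reach is the distance from the TCP to the fingertips, in m); z points along the fingers, y is the line along which they close (so a half turn about z gives the same grasp; the last joint's range is limited). The gripper opens to 87 mm and grips with 3 to 60 N. Pads are 19 mm wide; open, the fingers measure 117 mm over their backs; the gripper's body (75 mm by 190 mm) begins 51 mm behind the grasp point.
Start: joints at [71.167, 18.392, -4.016, 83.108, 1.295, 78.541, -3.26], TCP at [0.218, -0.612, 0.24] pointing down, gripper open.
Joint ranges: [-163.93, 163.93], [-17.29, 119.83], [-79.2, 71.16], [3.27, 140.29], [-89.18, 269.18], [5.43, 117.66], [-154.24, 154.24]. Speed limits (degrees/s): [147.25, 147.25, 180, 180, 180, 180, 180].

## Interface

Orientations are given as [roll, pitch, yaw] about the fixed x, y, z axes, in that order (R = Rz(yaw) Ry(pitch) Rx(roll)).
In Python, from cell import env gives the robot as it stands.
- The arm moves only by the tool steer_hand, called after ">>>" as a command line: name --pt "numbers of a row" for each row, then --argument value for the rest. Schema: {"type":"object","properties":{"rows":{"type":"array","items":{"type":"array","items":{"type":"number"},"minItems":5,"maxItems":5},"minItems":1,"maxItems":8},"force":{"type":"number"},"only":{"type":"string"},"quiet":{"type":"boolean"},"lines":{"type":"string"}},"required":["rows"],"additionalProperties":false}. rows is a list of rows, 1 to 8 of them, each of 5 numbers: dx, dy, dz in m, then a turn about the tool's z in degrees, then the finger opening in m; each row is the pose to reach, as a shift and turn from the pose commanded when the call began, along the tool's axes at that moment; what a row does not reach only later rows make up. A row lasts 1/12 s, in which the tool goes at most 0.0417 m and 7.16 degrees, less where a joint would pass 70% of its speed; a pose out of reach is approached as far as the arm can. The fingers move at their own pace and stop on an object; force is the grip in N (left out, the last holds). Time passes only in rows, so rows that do not move let the fingers close. The tool returns the time, the measured TCP pose, the force, the opening and the grip force at its end. only (a regular expression) keeps the lines of the reply that match it, lines (a string "A,B") keeps lines A to B, and quiet returns only ok. Input that does not fit is refused with a message, and nothing moves.
- env.get_obs(): the state, without advancing time (a new reading comes with each control period).
- env.read_camera(name): name is "scene" or "top" or "wrist"; returns a dict with "color" (400x640x3 uint8, blue, green, red), "fx", "fy", "cx", "cy" (pixels), "world_from_camera" (4x4, takes a point from camera to world coordinates). Camera axes: x right, y down, z forward; pixel columns grow to the right and rows downward; lengths in m; the calibration is good to about 2 mm. A picture is of the moment at which its call begins. There is no depth.
- env.sign_off(): hands the job in; it is judged then, once.
The state is a dict: "time_s": time; "qpos": joint angles; "joint_velocities": joint speeds; "effort": joint torques, N m; "tool_pos": TCP position; "tool_rot": TCP orientation; "force": force on the tool from outside, world axes, zero at the start; "wrist_torque": the same for the moment, N m; "grip_width": finger opening in m; "grasp_force": force on a finger pad.
Only numpy, scipy, OpenCV 4.12 (cv2) and the standard library are available. Lean on these libraries where they do the work, as an engineer would, in place of code of your own. Each camera call takes 0.05 s, during which the arm holds its last target. There are 200 camera calls.

## Working session

There is one attempt and no reset: what is moved stays moved. The work goes in short steps, Python scripts to look and compute and a tool call to move; the robot and the scene stay as the last step left them, time stands still between calls to the robot, and variables do not carry over. Pictures are saved under pics/ and viewed, at most 10 in all, crops included, and the job is handed in when it is done.

```bash
ls; mkdir -p pics; python3 - <<'E'
from cell import env
import cv2
o=env.get_obs();print(o,env.tip_reach)
for n in("scene","top","wrist"):
    c=env.read_camera(n);cv2.imwrite(f"pics/{n}0.png",c["color"]);print(n,c["fx"],c["cx"],c["cy"],c["world_from_camera"].round(4).tolist())
E
```

```text
cell.py
pics
{'time_s': 0.0, 'qpos': array([71.16913148, 18.4389342 , -4.01649375, 83.17460324,  1.29523894,
       78.54057128, -3.26132908]), 'joint_velocities': array([-0.00122939,  0.04136807, -0.01955048, -0.051187  , -0.01688653,
       -0.07832968,  0.032877  ]), 'effort': array([ 3.92807960e-04, -4.91283131e+01, -4.03490318e-01, -3.12524986e+01,
       -6.37465599e-02,  4.38113941e-02,  1.58076718e-04]), 'tool_pos': array([ 0.21824522, -0.61171494,  0.23846565]), 'tool_rot': array([-1.79891152e+02,  5.66906309e-03,  1.96402487e+01]), 'force': array([0.28817596, 0.43082259, 0.04260516]), 'wrist_torque': array([ 0.01608002, -0.057577  ,  0.02707662]), 'grasp_force': 0.0, 'grip_width': 0.0869477241162681} 0.017
scene 431.58070951492925 317.50794487334923 197.50192771874282 [[0.6961, 0.5516, -0.4596, 1.0519], [0.7179, -0.541, 0.4381, -0.4596], [-0.007, -0.6349, -0.7725, 0.9139], [0.0, 0.0, 0.0, 1.0]]
top 445.4781106737528 321.795198343168 203.62864913171254 [[-0.0159, -0.9836, 0.1798, 0.3765], [-0.9998, 0.0178, 0.0089, -0.0331], [-0.012, -0.1796, -0.9837, 1.389], [0.0, 0.0, 0.0, 1.0]]
wrist 349.81693960067224 319.17226139968886 196.42582906166203 [[0.3355, -0.9014, -0.2737, 0.2925], [-0.942, -0.3216, -0.0956, -0.585], [-0.0019, 0.2899, -0.9571, 0.3834], [0.0, 0.0, 0.0, 1.0]]
```
View pics/top0.png

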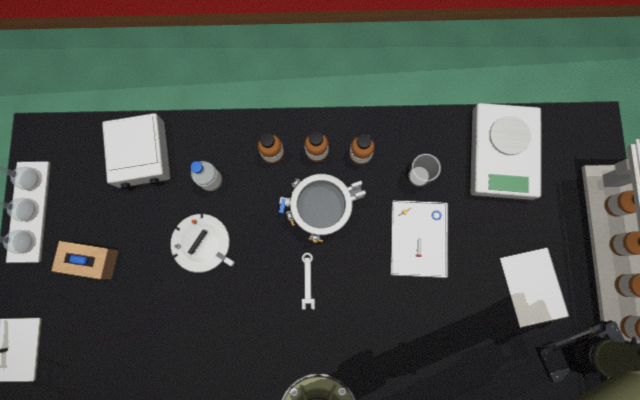

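View pics/scene0.png

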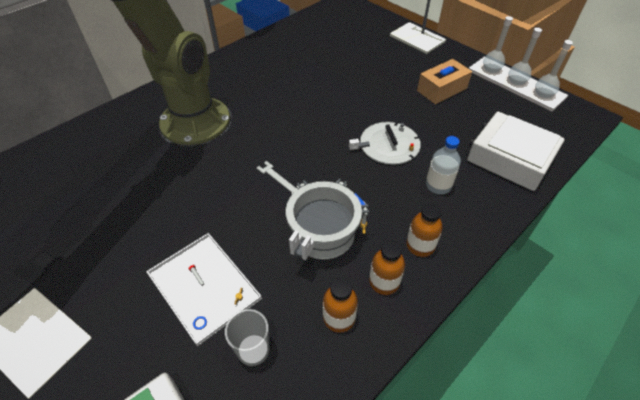

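The top view shows the pot at (321,205) with its fork at (358,192), the lid at (200,243) with its lug at (228,260), and the pin with its head at (418,254) and tip at (419,238). In the scene view the fork is at (300,243) and the pin head at (193,267).

```bash
cat > h.py <<'E'
from cell import env
import numpy as np, cv2
from scipy.spatial.transform import Rotation as R
def cam(n,f=None):
    c=env.read_camera(n)
    if f: cv2.imwrite("pics/"+f,c["color"])
    return c
def ray(c,u,v):
    M=c["world_from_camera"]; d=M[:3,:3]@[(u-c["cx"])/c["fx"],(v-c["cy"])/c["fy"],1]; return M[:3,3],d/np.linalg.norm(d)
def onz(c,u,v,z):
    o,d=ray(c,u,v); return o+d*(z-o[2])/d[2]
def tri(*rays):
    A=sum(np.eye(3)-np.outer(d,d) for o,d in rays); b=sum((np.eye(3)-np.outer(d,d))@o for o,d in rays)
    p=np.linalg.solve(A,b); return p,[np.linalg.norm(np.cross(p-o,d)) for o,d in rays]
def proj(c,P):
    M=np.linalg.inv(c["world_from_camera"]); q=M[:3,:3]@np.asarray(P)+M[:3,3]; return q[0]/q[2]*c["fx"]+c["cx"],q[1]/q[2]*c["fy"]+c["cy"]
def go(p,yaw=None):
    "shift in tool axes and turn to a world TCP position, from measured pose"
    o=env.get_obs(); T=R.from_euler("xyz",o["tool_rot"],degrees=True)
    d=T.inv().apply(np.array(p)-o["tool_pos"]); t=0 if yaw is None else -((yaw-o["tool_rot"][2]+90)%180-90)
    print("tool",o["tool_pos"].round(4),o["tool_rot"].round(2),"go",d.round(4),"turn",round(t,2))
E
python3 - <<'E'
from h import *
c=cam("top");s=cam("scene")
for n,u,v,z in[("pot",321,205,.11),("fork",358,192,.135),("lid",200,243,.013),("lug",228,260,.025),("handle",198,242,.045),("phead",418,254,.012),("ptip",419,238,.008)]:
    print(n,onz(c,u,v,z).round(3))
for a,b in[((321,205),(325,208)),((358,192),(301,243)),((198,242),(391,138)),((418,254),(193,267))]:
    print(tri(ray(c,*a),ray(s,*b)))
go((.36,.19,.24))
E
```

```text
pot [ 0.606 -0.019  0.11 ]
fork [ 0.638 -0.126  0.135]
lid [0.511 0.359 0.013]
lug [0.456 0.268 0.025]
handle [0.511 0.356 0.045]
phead [ 0.466 -0.314  0.012]
ptip [ 0.515 -0.32   0.008]
(array([ 0.60799817, -0.01665419,  0.11096989]), [np.float64(0.0031119596887689404), np.float64(0.0031119596887689196)])
(array([ 0.64333905, -0.12553269,  0.11572506]), [np.float64(0.002650675287771405), np.float64(0.002650675287771355)])
(array([0.51262457, 0.36128624, 0.02672385]), [np.float64(1.9307347327114986e-05), np.float64(1.9307347327021358e-05)])
(array([ 0.46529304, -0.31211101,  0.01832628]), [np.float64(0.00014948554030983266), np.float64(0.00014948554030974712)])
tool [ 0.2184 -0.612   0.2391] [-179.95    0.     19.64] go [ 4.030e-01 -7.077e-01 -4.000e-04] turn 0
```

>>> steer_hand --pt "0.35 -0.19 0 26.6 0.087" --pt "0.35 -0.19 0 26.6 0.087" --pt "0.35 -0.19 0 26.6 0.087" --pt "0.35 -0.19 0 26.6 0.087" --pt "0.35 -0.19 0 26.6 0.087" --pt "0.35 -0.19 0 26.6 0.087" --pt "0.35 -0.19 0 26.6 0.087" --pt "0.35 -0.19 0 26.6 0.087"

```text
time_s: 0.92
tool_pos: [0.4401, -0.3642, 0.2398]
tool_rot: [180.0, -0.0, -7.0]
force: [0.6, -0.5, 0.5]
grip_width: 0.0874
grasp_force: 0.0
```

```bash
python3 - <<'E'
from h import *
go((.48,-.316,.24),-7)
E
```

```text
tool [ 0.4401 -0.3642  0.2398] [ 1.7997e+02 -2.0000e-02 -6.9600e+00] go [ 0.0337 -0.0527 -0.0002] turn 0.04
```

```bash
cat > pic.py <<'E'
import sys,pickle
from h import *
c=cam("wrist",sys.argv[1]+".png"); pickle.dump(c,open(sys.argv[1]+".pkl","wb")); o=env.get_obs(); print(o["time_s"],o["tool_pos"])
E
python3 pic.py p1
```

```text
0.9667 [ 0.44783841 -0.35471541  0.23993702]
```

>>> steer_hand --pt "0.03 -0.05 0.0 0 0.087" --pt "0.03 -0.05 0.05 0 0.087" --pt "0.03 -0.05 0.05 0 0.087" --pt "0.03 -0.05 0.05 0 0.087" --pt "0.03 -0.05 0.05 0 0.087"

```text
time_s: 1.38
tool_pos: [0.4741, -0.3209, 0.1894]
tool_rot: [180.0, 0.1, -7.0]
force: [0.2, -0.7, 0.1]
grip_width: 0.0868
grasp_force: 0.0
```

```bash
python3 pic.py p2
python3 - <<'E'
from h import *
import pickle
for n in("p1","p2"):
    c=pickle.load(open(n+".pkl","rb"));im=c["color"].astype(int)
    m=((im[...,2]>110)&(im[...,1]<90)&(im[...,0]<90)).astype(np.uint8)
    k,l,st,ce=cv2.connectedComponentsWithStats(m); i=1+st[1:,4].argmax(); print(n,st[i],ce[i])
a=cv2.imread("pics/p1.png");b=cv2.imread("pics/p2.png");cv2.imwrite("pics/p12.png",np.vstack([a[::1],b])[:, :][:800]); 
cv2.imwrite("pics/p12s.png",cv2.resize(np.vstack([a,b]),(480,600)))
E
```

```text
1.4333 [ 0.47443034 -0.32185366  0.19054346]
p1 [264 153  15   6  78] [271.02564103 155.5       ]
p2 [308 192  15   6  61] [315.91803279 194.8852459 ]
```

View pics/p2.png

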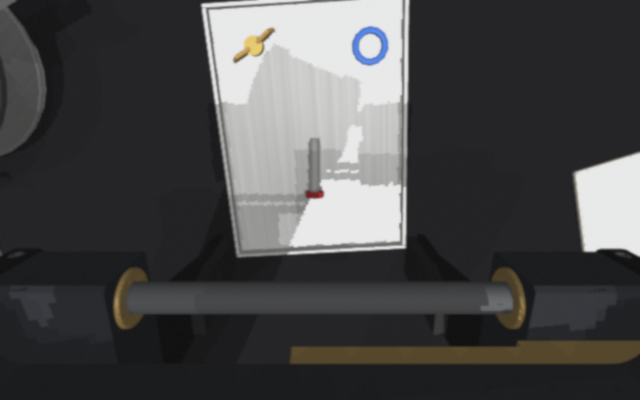

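The wrist view shows the pin head at (315,194), the tip at (314,138), and the nut at (254,45) and seal at (370,45), well ahead of the pin.

```bash
python3 - <<'E'
from h import *
import pickle
C=[pickle.load(open(n+".pkl","rb")) for n in("p1","p2")]
print(tri(ray(C[0],271,155.5),ray(C[1],315.9,194.9)))
c=C[1]
# shank edges per row in p2: gray column transitions
for n,c in zip("12",C):
    u0,v0=((271,155),(316,195))[int(n)-1]
    g=cv2.cvtColor(c["color"],cv2.COLOR_BGR2GRAY)
    gx=cv2.Sobel(g,cv2.CV_32F,1,0)
    for v in range(v0-62,v0+4,5): print(n,v,g[v,u0-12:u0+13].tolist())
print("head",onz(C[1],316,195,.016),onz(C[0],271,155.5,.016),"tip",onz(C[1],314,138,.011))
print("tray corners",[onz(c,*p,.014).round(4) for p in((205,3),(408,-1),(238,254),(405,246))])
E
```

```text
(array([ 0.4598811 , -0.31590554,  0.02179873]), [np.float64(8.405643593110118e-05), np.float64(8.405643593112769e-05)])
1 93 [200, 201, 200, 200, 200, 200, 199, 200, 199, 199, 197, 196, 197, 199, 202, 205, 206, 205, 204, 203, 202, 202, 201, 200, 199]
1 98 [199, 200, 199, 198, 200, 200, 198, 198, 198, 199, 197, 196, 196, 197, 200, 204, 206, 205, 203, 202, 202, 201, 200, 200, 199]
1 103 [197, 199, 199, 198, 198, 198, 197, 195, 194, 194, 192, 191, 192, 193, 195, 199, 202, 204, 203, 202, 201, 201, 200, 198, 198]
1 108 [195, 197, 197, 196, 191, 177, 153, 136, 137, 143, 146, 143, 134, 125, 125, 146, 176, 194, 201, 201, 201, 199, 199, 198, 197]
1 113 [194, 195, 196, 196, 189, 170, 143, 130, 135, 145, 151, 150, 141, 130, 123, 132, 157, 183, 198, 201, 200, 199, 198, 197, 196]
1 118 [192, 193, 194, 194, 190, 176, 154, 134, 134, 143, 150, 148, 141, 131, 124, 130, 152, 173, 187, 197, 200, 198, 198, 196, 195]
1 123 [190, 190, 191, 193, 190, 175, 151, 131, 131, 141, 149, 149, 142, 132, 123, 127, 149, 176, 193, 199, 199, 197, 196, 195, 194]
1 128 [189, 189, 191, 191, 191, 184, 164, 138, 132, 140, 
[... 2264 characters left out ...]
, 223, 231, 233, 233, 233, 233, 233, 233]
2 188 [158, 155, 148, 138, 123, 109, 104, 111, 119, 126, 129, 128, 122, 116, 110, 111, 124, 153, 195, 224, 232, 233, 233, 233, 233]
2 193 [122, 97, 73, 58, 57, 57, 57, 59, 61, 63, 63, 63, 61, 63, 69, 76, 77, 76, 92, 136, 191, 224, 232, 233, 233]
2 198 [126, 123, 116, 107, 109, 125, 145, 155, 155, 149, 142, 145, 155, 161, 166, 173, 183, 194, 210, 223, 230, 232, 233, 233, 233]
head [ 0.45811143 -0.31578289  0.016     ] [ 0.45889189 -0.31491567  0.016     ] tip [ 0.51111003 -0.32058055  0.011     ]
tray corners [array([ 0.6315, -0.2461,  0.014 ]), array([ 0.6141, -0.4112,  0.014 ]), array([ 0.4056, -0.23  ,  0.014 ]), array([ 0.3938, -0.3973,  0.014 ])]
```

```bash
python3 - <<'E'
from h import *
import pickle
c=pickle.load(open("p2.pkl","rb"))
a,b=onz(c,313.7,143,.013),onz(c,314.3,188,.016);d=a-b;print(a,b,np.degrees(np.arctan2(d[1],d[0])))
go((.568,-.078,.30),19)
E
```

```text
[ 0.50687539 -0.31978938  0.013     ] [ 0.46515163 -0.31505471  0.016     ] -6.474024472239002
tool [ 0.4744 -0.3219  0.1905] [ 1.7992e+02 -3.0000e-02 -7.0800e+00] go [ 0.0628 -0.2534 -0.1098] turn -26.08
```

>>> steer_hand --pt "0.03 -0.04 -0.11 -26 0.087" --pt "0.06 -0.25 -0.11 -26 0.087" --pt "0.06 -0.25 -0.11 -26 0.087" --pt "0.06 -0.25 -0.11 -26 0.087" --pt "0.06 -0.25 -0.11 -26 0.087" --pt "0.06 -0.25 -0.11 -26 0.087" --pt "0.06 -0.25 -0.11 -26 0.087"

```text
time_s: 2.02
tool_pos: [0.565, -0.0813, 0.3021]
tool_rot: [179.8, -0.2, 18.8]
force: [0.7, -0.4, -0.6]
grip_width: 0.0871
grasp_force: 0.0
```

```bash
python3 pic.py q1
```

```text
2.0667 [ 0.56823957 -0.07000813  0.30493542]
```

>>> steer_hand --pt "0 0 0 0 0.087" --pt "0.0 -0.03 0 0 0.087" --pt "0.0 -0.08 0 0 0.087" --pt "0.0 -0.08 0 0 0.087" --pt "0 -0.08 0 0 0.087"

```text
time_s: 2.48
tool_pos: [0.5378, -0.0031, 0.301]
tool_rot: [179.9, -0.1, 19.2]
force: [0.1, -0.1, 0.6]
grip_width: 0.087
grasp_force: 0.0
```

```bash
python3 pic.py q2
```

```text
2.5333 [ 0.53826381 -0.0057887   0.3006147 ]
```

View pics/q1.png

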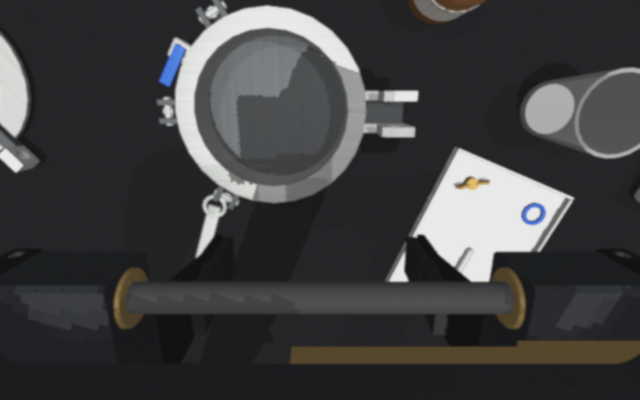

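View pics/q2.png

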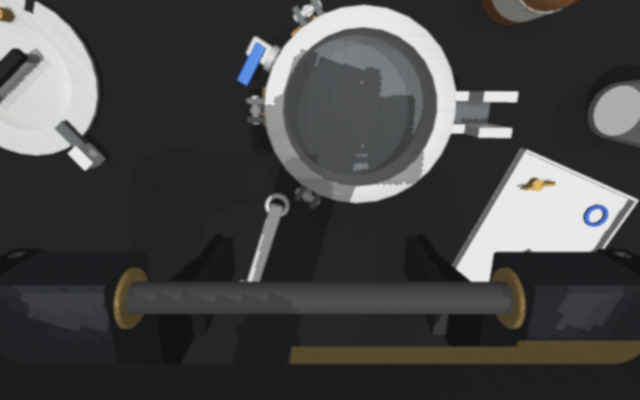

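Both views show the open pot: flange centre about (271,104) in q1 and (361,104) in q2. The cheek tops end at (418,96) and (415,132) in q1, and at (518,97) and (513,133) in q2.

```bash
python3 - <<'E'
from h import *
import pickle
from scipy.optimize import least_squares
C=[pickle.load(open(n+".pkl","rb")) for n in("q1","q2")]
pts=[]
for c,(u,v) in zip(C,((271,104),(361,104))):
    g=cv2.GaussianBlur(cv2.cvtColor(c["color"],cv2.COLOR_BGR2GRAY),(3,3),0).astype(float); e=[]
    for a in np.radians(np.arange(0,360,3)):
        r=np.arange(86,104,.25); U=u+r*np.cos(a);V=v+r*np.sin(a)
        if V.min()<1: continue
        p=cv2.remap(g.astype(np.float32),U.astype(np.float32)[None],V.astype(np.float32)[None],1)[0]
        d=p[8:]-p[:-8]; i=d.argmin()
        if d[i]<-60: e.append((U[i+4],V[i+4]))
    pts.append(np.array(e)); print(len(e))
def res(x,off=0):
    out=[]
    for c,e in zip(C,pts):
        P=np.array([onz(c,*q,x[2]) for q in e]); out+=list(np.hypot(P[:,0]-x[0],P[:,1]-x[1])-.09)
    return np.array(out)
s=least_squares(res,[.607,-.018,.11],loss="soft_l1",f_scale=.001);print("pot",s.x,np.median(abs(s.fun)))
s2=least_squares(lambda x:res([x[0],x[1],.11]),[.607,-.018],loss="soft_l1",f_scale=.001);print("pot z=.11",s2.x)
for i,c in enumerate(C):
    cv2.imwrite(f"pics/f{i}.png",cv2.resize(c["color"][80:150,(370,460)[i]-20:(370,460)[i]+80],None,fx=7,fy=7,interpolation=cv2.INTER_CUBIC))
cv2.imwrite("pics/f.png",cv2.resize(np.vstack([cv2.imread("pics/f0.png"),cv2.imread("pics/f1.png")]),(428,600)))
# model fork corners for yaw candidates
best=min(((sum(abs(g[int(round(v)),int(round(u))]-0) for _ in[0]),) for u,v,g in[]),default=0)
for i,c in enumerate(C):
  for y in(18,20): 
    k=R.from_euler("z",y,degrees=True)
    print(i,y,[tuple(np.round(proj(c,k.apply([X,Y,.141])+[*s2.x,0]),1)) for X in(19,11,-11,-19) for Y in(-.128,-.1) for X in[X/1000]])
E
```

```text
84
81
pot [ 0.60734076 -0.01861584  0.10767751] 0.00018733584017643912
pot z=.11 [ 0.60725747 -0.01868995]
0 18 [(np.float64(417.6), np.float64(92.9)), (np.float64(382.8), np.float64(115.6)), (np.float64(416.7), np.float64(102.7)), (np.float64(382.8), np.float64(115.6)), (np.float64(414.3), np.float64(129.1)), (np.float64(382.8), np.float64(115.6)), (np.float64(413.5), np.float64(138.4)), (np.float64(382.8), np.float64(115.6))]
0 20 [(np.float64(417.2), np.float64(87.3)), (np.float64(383.0), np.float64(111.4)), (np.float64(416.7), np.float64(97.3)), (np.float64(383.0), np.float64(111.4)), (np.float64(415.2), np.float64(123.8)), (np.float64(383.0), np.float64(111.4)), (np.float64(414.6), np.float64(133.2)), (np.float64(383.0), np.float64(111.4))]
1 18 [(np.float64(517.9), np.float64(93.5)), (np.float64(481.1), np.float64(116.0)), (np.float64(516.2), np.float64(103.4)), (np.float64(481.1), np.float64(116.0)), (np.float64(511.5), np.float64(129.8)), (np.float64(481.1), np.float64(116.1)), (np.float64(509.8), np.float64(139.1)), (np.float64(481.1), np.float64(116.1))]
1 20 [(np.float64(518.0), np.float64(87.9)), (np.float64(481.6), np.float64(111.8)), (np.float64(516.6), np.float64(97.9)), (np.float64(481.6), np.float64(111.8)), (np.float64(512.8), np.float64(124.5)), (np.float64(481.6), np.float64(111.9)), (np.float64(511.4), np.float64(133.9)), (np.float64(481.6), np.float64(111.9))]
```

View pics/f.png

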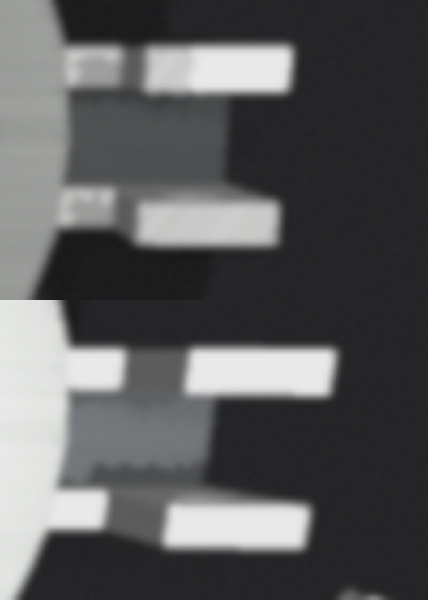

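Pot yaw comes out at 18.6° from the cheek corners in both views, which puts the fork centre at about (0.6437, -0.1267). Next is the lid.

```bash
python3 - <<'E'
from h import *
go((.464,.385,.26),-31)
E
```

```text
tool [ 0.5383 -0.0058  0.3006] [ 1.7986e+02 -1.1000e-01  1.9050e+01] go [ 0.0573 -0.3937  0.0398] turn 50.05
```

>>> steer_hand --pt "0.06 -0.39 0.04 50 0.087" --pt "0.06 -0.39 0.04 50 0.087" --pt "0.06 -0.39 0.04 50 0.087" --pt "0.06 -0.39 0.04 50 0.087" --pt "0.06 -0.39 0.04 50 0.087" --pt "0.06 -0.39 0.04 50 0.087" --pt "0.06 -0.39 0.04 50 0.087" --pt "0.06 -0.39 0.04 50 0.087"

```text
time_s: 3.2
tool_pos: [0.4891, 0.2618, 0.2697]
tool_rot: [180.0, 0.4, -26.0]
force: [-2.0, 2.0, -0.4]
grip_width: 0.0874
grasp_force: 0.0
```

>>> steer_hand --pt "0 0 0 0 0.087" --pt "0 0 0 0 0.087"

```text
time_s: 3.37
tool_pos: [0.4928, 0.2532, 0.269]
tool_rot: [179.6, 0.1, -26.3]
force: [-0.3, -1.1, -0.3]
grip_width: 0.0867
grasp_force: 0.0
```

```bash
python3 pic.py l1
```

```text
3.4167 [0.49344105 0.25173139 0.26919176]
```

>>> steer_hand --pt "-0.01 -0.04 0 0 0.087" --pt "-0.03 -0.07 -0.01 0 0.087" --pt "-0.03 -0.07 -0.01 0 0.087" --pt "-0.03 -0.07 -0.01 0 0.087"

```text
time_s: 3.75
tool_pos: [0.4984, 0.3283, 0.279]
tool_rot: [179.7, 0.2, -26.6]
force: [0.4, -0.0, 0.2]
grip_width: 0.0869
grasp_force: 0.0
```

```bash
python3 pic.py l2
```

```text
3.8 [0.49786759 0.32967085 0.27978214]
```

View pics/l1.png

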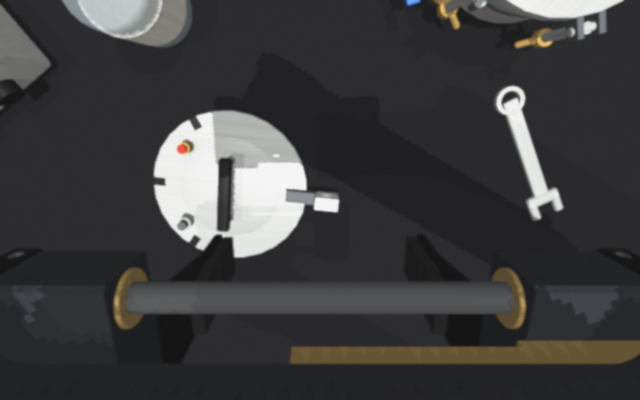

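View pics/l2.png

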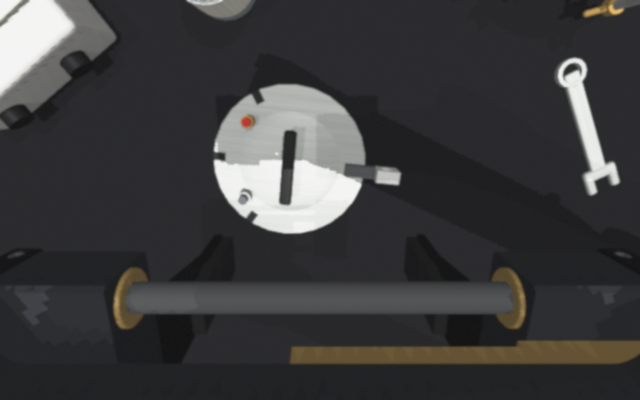

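The lid is at (230,184) in l1 and (290,158) in l2. In l2 its bar handle runs from (291,131) to (286,204) and the lug is at (388,176).

```bash
python3 - <<'E'
from h import *
import pickle
from scipy.optimize import least_squares
C=[pickle.load(open(n+".pkl","rb")) for n in("l1","l2")]
pts=[];bars=[]
for c,(u,v) in zip(C,((230,184),(290,158))):
    g=cv2.GaussianBlur(cv2.cvtColor(c["color"],cv2.COLOR_BGR2GRAY),(3,3),0).astype(np.float32); e=[]
    for a in np.radians(np.arange(0,360,3)):
        r=np.arange(64,86,.25); U=u+r*np.cos(a);V=v+r*np.sin(a)
        p=cv2.remap(g,U.astype(np.float32)[None],V.astype(np.float32)[None],1)[0]
        d=p[8:]-p[:-8]; i=d.argmin()
        if d[i]<-60: e.append((U[i+4],V[i+4]))
    pts.append(np.array(e))
    m=(g<60).astype(np.uint8); Y,X=np.mgrid[:400,:640]; m[np.hypot(X-u,Y-v)>55]=0
    k,l,st,ce=cv2.connectedComponentsWithStats(m);i=1+st[1:,4].argmax()
    rc=cv2.minAreaRect(np.argwhere(l==i)[:,::-1].astype(np.float32)); bars.append(rc);print(rc,ce[i])
def res(x,z=None):
    out=[]
    for c,e in zip(C,pts):
        P=np.array([onz(c,*q,x[2] if z is None else z) for q in e]); out+=list(np.hypot(P[:,0]-x[0],P[:,1]-x[1])-.09)
    return np.array(out)
s=least_squares(res,[.51,.357,.013],loss="soft_l1",f_scale=.001);print("lid",s.x,np.median(abs(s.fun)))
print(least_squares(lambda x:res(x,.012),[.51,.357],loss="soft_l1",f_scale=.001).x)
print("handle",tri(ray(C[0],*bars[0][0]),ray(C[1],*bars[1][0])))
for c,b in zip(C,bars):
    B=cv2.boxPoints(b); B=sorted(B.tolist(),key=lambda q:q[1]); a=onz(c,*np.mean(B[:2],0),.046); d=onz(c,*np.mean(B[2:],0),.046)
    print("ends",a,d,np.linalg.norm(a-d),"mid",(a+d)/2,"yaw",np.degrees(np.arctan2(*(a-d)[1::-1])))
# lug end face mid
for c,p in zip(C,((338,202),(400,177))):
    P=onz(c,*p,.038);L=P[:2]-s.x[:2];print("lug yaw",np.degrees(np.arctan2(L[0],-L[1])),np.linalg.norm(L))
go((s.x[0],s.x[1],.12),-31)
E
```

```text
((224.80667114257812, 193.50697326660156), (11.088046073913574, 69.23212432861328), 1.3019527196884155) [224.55574324 193.47297297]
((289.0, 150.5), (37.0, 10.0), 90.0) [288.68627451 149.7254902 ]
lid [0.50941203 0.36049797 0.01403322] 0.0002315355534733693
[0.50917238 0.36093962]
handle (array([0.52424862, 0.34221619, 0.08781187]), [np.float64(0.0069740137696634764), np.float64(0.00697401376966344)])
ends [0.54393495 0.3368853  0.046     ] [0.4765953  0.37901323 0.046     ] 0.07943166498795472 mid [0.51026513 0.35794926 0.046     ] yaw -32.03024778452718
ends [0.54398701 0.33985749 0.046     ] [0.50834861 0.35883706 0.046     ] 0.040377215134639474 mid [0.52616781 0.34934727 0.046     ] yaw -28.03795469811765
lug yaw -30.60958976847019 0.1269564999000827
lug yaw -31.724180798982232 0.12750156966200404
tool [0.4979 0.3297 0.2798] [ 1.7979e+02  1.5000e-01 -2.6440e+01] go [-0.003  -0.0333  0.1597] turn 4.56
```

>>> steer_hand --pt "-0.003 -0.03 0.08 5 0.087" --pt "-0.003 -0.033 0.16 5 0.087" --pt "-0.003 -0.033 0.16 5 0.087" --pt "-0.003 -0.033 0.16 5 0.087" --pt "-0.003 -0.033 0.16 5 0.087" --pt "-0.003 -0.033 0.16 5 0.087" --force 50

```text
time_s: 4.3
tool_pos: [0.5057, 0.3559, 0.1119]
tool_rot: [179.1, 0.3, -31.5]
force: [-1.4, -1.1, -0.3]
grip_width: 0.0867
grasp_force: 0.0
```

```bash
python3 - <<'E'
from h import *
import pickle
C=[pickle.load(open(n+".pkl","rb")) for n in("l1","l2")]
print("handle",tri(ray(C[0],224.8,193.8),ray(C[1],288.5,167.3)))
a,b=[onz(C[1],*p,.048) for p in((291,130.5),(286,204))];print((a+b)/2,np.linalg.norm(a-b),np.degrees(np.arctan2(*(a-b)[1::-1])))
go((.5095,.3603,.04),-31.3)
E
```

```text
handle (array([0.5100077 , 0.35911841, 0.04181709]), [np.float64(0.0003774146522177927), np.float64(0.00037741465221752816)])
[0.50954794 0.35874071 0.048     ] 0.08245856787468658 -31.86798770771722
tool [0.5057 0.3559 0.1119] [179.09   0.32 -31.5 ] go [ 0.0014 -0.0069  0.0718] turn -0.2
```

>>> steer_hand --pt "0.001 -0.004 0.036 0 0.087" --pt "0.001 -0.005 0.06 0 0.087" --pt "0.001 -0.005 0.072 0 0.087" --pt "0.001 -0.005 0.072 0 0.087"

```text
time_s: 4.63
tool_pos: [0.5102, 0.3605, 0.0442]
tool_rot: [179.4, 0.3, -31.5]
force: [-0.5, -0.5, 0.1]
grip_width: 0.0872
grasp_force: 0.0
```

```bash
python3 - <<'E'
from h import *
go((.5097,.3598,.04),-31.4)
E
```

```text
tool [0.5102 0.3605 0.0442] [179.38   0.27 -31.51] go [-0.0001  0.0008  0.0042] turn -0.11
```

Position is good, so I close and lift.

>>> steer_hand --pt "0 0.001 0.003 0 0.087" --pt "0 0.001 0.003 0 0.0" --pt "0 0.001 0.003 0 0.0" --pt "0 0.001 0.003 0 0.0" --pt "0 0.001 0.003 0 0" --pt "0 0.001 0.003 0 0" --force 55

```text
time_s: 5.13
tool_pos: [0.5097, 0.3637, 0.0443]
tool_rot: [179.7, 0.1, -31.3]
force: [0.6, -0.6, -0.2]
grip_width: 0.062
grasp_force: 0.0
```

>>> steer_hand --pt "0 0 0 0 0" --pt "0 0 0 0 0" --force 55

```text
time_s: 5.3
tool_pos: [0.5095, 0.3634, 0.0436]
tool_rot: [179.7, 0.2, -31.3]
force: [-0.4, 0.6, -0.8]
grip_width: 0.0481
grasp_force: 0.0
```

```bash
python3 - <<'E'
from h import *
go((.51,.36,.24),-31.4)
E
```

```text
tool [0.5095 0.3634 0.0436] [ 1.7967e+02  1.6000e-01 -3.1270e+01] go [ 0.0017  0.0038 -0.1964] turn 0.13
```

>>> steer_hand --pt "0.0015 0.003 0.003 0 0" --pt "0.0015 0.003 0.003 0 0" --pt "0.0015 0.003 0.003 0 0" --pt "0.0015 0.003 0.003 0 0" --pt "0.0015 0.003 0.003 0 0" --pt "0.0015 0.003 0.003 0 0" --force 55

```text
time_s: 5.8
tool_pos: [0.5094, 0.3601, 0.0404]
tool_rot: [179.7, 0.2, -31.3]
force: [1.5, 1.0, -0.8]
grip_width: 0.0131
grasp_force: 54.9
```

>>> steer_hand --pt "0 0 0 0 0" --pt "0 0 0 0 0" --force 55

```text
time_s: 5.97
tool_pos: [0.5093, 0.3602, 0.0404]
tool_rot: [179.7, 0.2, -31.3]
force: [1.3, 1.8, -0.9]
grip_width: 0.0134
grasp_force: 54.9
```

>>> steer_hand --pt "0 0 -0.03 0 0" --pt "0 0 -0.07 0 0" --pt "0 0 -0.11 0 0" --pt "0 0 -0.15 0 0" --pt "0 0 -0.18 0 0" --pt "0 0 -0.18 0 0" --pt "0 0 -0.18 0 0" --force 55

```text
time_s: 6.55
tool_pos: [0.5107, 0.3607, 0.2216]
tool_rot: [179.8, 0.1, -31.3]
force: [-0.6, 0.6, -5.8]
grip_width: 0.0132
grasp_force: 54.9
```

```bash
python3 - <<'E'
from h import *
go((.6073,-.0187,.21),18.6)
E
```

```text
tool [0.5107 0.3607 0.2216] [ 1.7978e+02  1.3000e-01 -3.1290e+01] go [0.2797 0.274  0.012 ] turn -49.89
```

>>> steer_hand --pt "0.015 0.015 0 -3 0" --pt "0.035 0.035 0 -8 0" --pt "0.06 0.06 0 -14 0" --pt "0.085 0.085 0 -20 0" --pt "0.11 0.11 0 -26 0" --pt "0.135 0.133 0 -32 0" --pt "0.16 0.157 0 -38 0" --pt "0.185 0.18 0 -44 0" --force 55

```text
time_s: 7.22
tool_pos: [0.5729, 0.1085, 0.2175]
tool_rot: [179.8, 0.7, 13.0]
force: [0.2, 0.7, -3.6]
grip_width: 0.0132
grasp_force: 54.9
```

>>> steer_hand --pt "0.026 0.002 0 -4 0" --pt "0.045 0.002 0 -5 0" --pt "0.065 0.003 0 -6 0" --pt "0.085 0.004 0 -6 0" --pt "0.1 0.004 0 -6 0" --pt "0.11 0.004 0 -6 0" --pt "0.11 0.004 0 -6 0" --pt "0.11 0.004 0 -6 0" --force 55

```text
time_s: 7.88
tool_pos: [0.6814, 0.1305, 0.2165]
tool_rot: [179.9, 0.7, 18.7]
force: [-0.8, 0.2, -4.2]
grip_width: 0.0134
grasp_force: 54.9
```

```bash
python3 - <<'E'
from h import *
go((.6073,-.0187,.16),18.6)
E
```

```text
tool [0.6814 0.1305 0.2165] [179.91   0.74  18.69] go [-0.1173  0.1175  0.0582] turn 0.09
```

>>> steer_hand --pt "-0.02 0.02 0 0 0" --pt "-0.045 0.045 0 0 0" --pt "-0.07 0.07 0 0 0" --pt "-0.095 0.095 0 0 0" --pt "-0.112 0.112 0 0 0" --pt "-0.1173 0.1175 0 0 0" --pt "-0.1173 0.1175 0 0 0" --pt "-0.1173 0.1175 0 0 0" --force 55

```text
time_s: 8.55
tool_pos: [0.6089, -0.0171, 0.2208]
tool_rot: [-180.0, 0.4, 18.7]
force: [-0.2, 1.5, -4.7]
grip_width: 0.0136
grasp_force: 54.9
```

>>> steer_hand --pt "0 0 0.0 0 0" --pt "0 0 0.0 0 0" --pt "0 0 0.0 0 0" --force 55

```text
time_s: 8.8
tool_pos: [0.6099, -0.0161, 0.2208]
tool_rot: [179.9, 0.4, 18.9]
force: [-0.7, -0.7, -4.0]
grip_width: 0.0134
grasp_force: 54.9
```

```bash
python3 - <<'E'
from h import *
import pickle
go((.6073,-.0187,.160),18.6)
cam("scene","s1.png")
E
```

```text
tool [ 0.6099 -0.0161  0.2208] [179.92   0.4   18.87] go [-0.0029  0.0015  0.0608] turn 0.27
```

>>> steer_hand --pt "-0.0029 0.0015 0.02 0.3 0" --pt "-0.0029 0.0015 0.035 0.3 0" --pt "-0.0029 0.0015 0.045 0.3 0" --pt "-0.0029 0.0015 0.045 0.3 0" --pt "-0.0029 0.0015 0.045 0.3 0" --force 55

```text
time_s: 9.27
tool_pos: [0.607, -0.02, 0.1759]
tool_rot: [179.9, 0.4, 18.4]
force: [0.1, 0.8, -3.8]
grip_width: 0.0132
grasp_force: 54.9
```

```bash
python3 - <<'E'
from h import *
go((.6073,-.0187,.142),18.6)
c=cam("top");s=cam("scene")
a=c["color"][150:270,250:400];b=s["color"][150:270,250:400]
cv2.imwrite("pics/c1.png",cv2.resize(np.vstack([a,b]),(750,1200))[:,:][::2,::2])
cv2.imwrite("pics/c1.png",cv2.resize(np.hstack([a,b]),(800,320),interpolation=cv2.INTER_CUBIC))
E
```

```text
tool [ 0.607  -0.02    0.1759] [179.91   0.43  18.45] go [ 0.0009 -0.0012  0.0339] turn -0.15
```

View pics/c1.png

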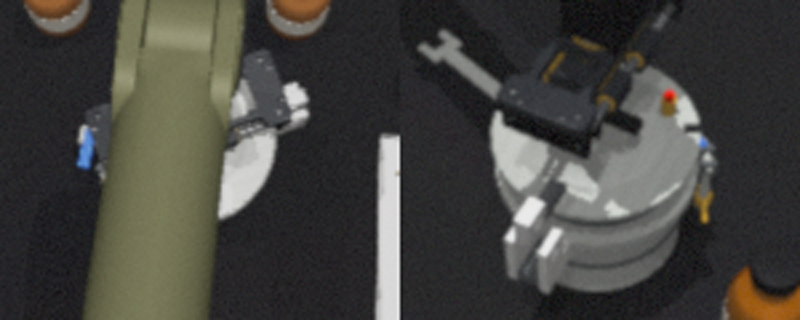

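The scene crop (right half) shows the lug above the gap between the cheeks, lid level over the pot. I lower it gently.

>>> steer_hand --pt "0.001 -0.001 0.008 0 0" --pt "0.001 -0.001 0.016 0 0" --pt "0.001 -0.001 0.022 0 0" --pt "0.001 -0.001 0.026 0 0" --pt "0.001 -0.001 0.026 0 0" --force 55

```text
time_s: 9.78
tool_pos: [0.6066, -0.0193, 0.1487]
tool_rot: [179.9, 0.5, 18.4]
force: [0.5, -0.6, -5.2]
grip_width: 0.0135
grasp_force: 54.9
```

```bash
python3 - <<'E'
from h import *
go((.6073,-.0187,.142),18.6)
E
```

```text
tool [ 0.6066 -0.0193  0.1487] [179.93   0.51  18.41] go [ 0.0009 -0.0003  0.0067] turn -0.19
```

>>> steer_hand --pt "0.001 0 0.003 0 0" --pt "0.001 0 0.005 0 0" --pt "0.001 0 0.007 0 0" --pt "0.001 0 0.007 0 0" --pt "0.001 0 0.007 0 0" --force 55

```text
time_s: 10.2
tool_pos: [0.6085, -0.019, 0.1433]
tool_rot: [179.9, 0.4, 18.4]
force: [-0.7, 0.0, -4.4]
grip_width: 0.0138
grasp_force: 54.9
```

```bash
python3 - <<'E'
from h import *
go((.6073,-.0187,.142),18.6)
E
```

```text
tool [ 0.6085 -0.019   0.1433] [179.9    0.37  18.41] go [-0.0011 -0.0007  0.0013] turn -0.19
```

>>> steer_hand --pt "0 0 0.001 0 0" --pt "0 0 0.002 0 0" --pt "0 0 0.002 0 0" --pt "0 0 0.002 0 0" --force 55

```text
time_s: 10.53
tool_pos: [0.6088, -0.019, 0.1424]
tool_rot: [179.9, 0.3, 18.4]
force: [-3.7, 1.4, 5.3]
grip_width: 0.0134
grasp_force: 54.9
```

>>> steer_hand --pt "0 0 0 0 0.05" --pt "0 0 0 0 0.05" --pt "0 0 0 0 0.05" --pt "0 0 0 0 0.05" --pt "0 0 -0.02 0 0.05" --pt "0 0 -0.06 0 0.05" --pt "0 0 -0.1 0 0.05" --pt "0 0 -0.12 0 0.05" --force 40

```text
time_s: 11.2
tool_pos: [0.611, -0.019, 0.2661]
tool_rot: [179.8, 0.0, 18.4]
force: [1.6, -0.4, 0.6]
grip_width: 0.0491
grasp_force: 0.0
```

```bash
python3 - <<'E'
from h import *
go((.50,-.155,.28),18.6)
E
```

```text
tool [ 0.611  -0.019   0.2661] [1.798e+02 2.000e-02 1.840e+01] go [-0.1482  0.0941 -0.0135] turn -0.2
```

>>> steer_hand --pt "-0.02 0.02 -0.02 0 0.05" --pt "-0.06 0.043 -0.04 0 0.05" --pt "-0.06 0.043 -0.04 0 0.05" --pt "-0.06 0.043 -0.04 0 0.05" --pt "-0.06 0.043 -0.04 0 0.05" --force 40

```text
time_s: 11.62
tool_pos: [0.5661, -0.0785, 0.3021]
tool_rot: [179.9, 0.3, 18.3]
force: [-0.7, 0.3, -0.0]
grip_width: 0.05
grasp_force: 0.0
```

```bash
python3 pic.py r1
python3 - <<'E'
from h import *
import pickle
from scipy.optimize import least_squares
c=pickle.load(open("r1.pkl","rb"))
p=np.array(proj(c,[.6073,-.0187,.115]));print(p)
g=cv2.GaussianBlur(cv2.cvtColor(c["color"],cv2.COLOR_BGR2GRAY),(3,3),0)
k=R.from_euler("z",18.6,degrees=True)
P=[proj(c,k.apply([X,Y,.1395])+[.6073,-.0187,0]) for X in(-.007,.007) for Y in(-.101,-.127)];print(np.round(P,1).tolist())
u,v=np.mean(P,0);u,v=int(u),int(v)
cv2.imwrite("pics/r1c.png",cv2.resize(c["color"][v-40:v+40,u-50:u+50],None,fx=6,fy=6,interpolation=cv2.INTER_CUBIC));print(u-50,v-40)
E
```

```text
11.6667 [ 0.56625888 -0.07726749  0.30128914]
[272.12127625 113.25703304]
[[385.9, 122.8], [416.1, 122.7], [386.8, 106.1], [417.3, 105.9]]
351 74
```

View pics/r1c.png

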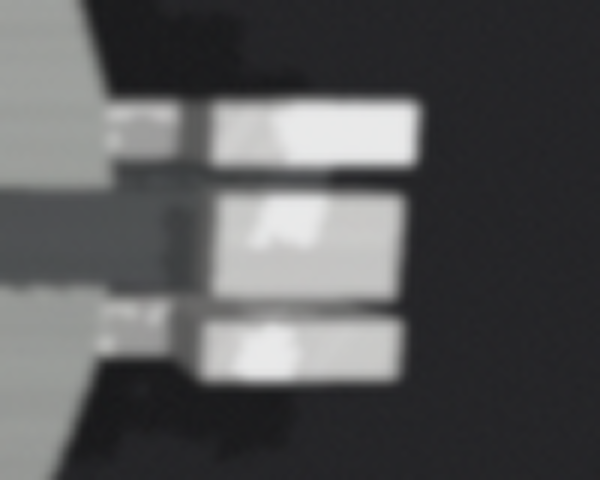

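The crop shows the lug centred between the cheeks, with gaps of 28 and 20 crop pixels, so the lid is seated. Now the pin.

```bash
python3 - <<'E'
from h import *
go((.44,-.313,.16),-6.3)
E
```

```text
tool [ 0.5663 -0.0773  0.3013] [179.95   0.35  18.45] go [-0.1935  0.1835  0.1426] turn 24.75
```

>>> steer_hand --pt "-0.027 0.026 0 6 0.05" --pt "-0.055 0.055 0 12 0.05" --pt "-0.08 0.08 0.015 18 0.05" --pt "-0.1 0.1 0.04 25 0.05" --pt "-0.12 0.12 0.065 25 0.05" --pt "-0.142 0.14 0.085 25 0.05" --pt "-0.165 0.16 0.11 25 0.05" --pt "-0.1935 0.1835 0.14 25 0.05" --force 40

```text
time_s: 12.33
tool_pos: [0.4428, -0.3095, 0.1653]
tool_rot: [179.8, 0.3, -6.4]
force: [1.3, -0.4, -1.1]
grip_width: 0.0499
grasp_force: 0.0
```

>>> steer_hand --pt "0 0 0.00 0 0.05" --pt "0 0 0 0 0.05" --pt "0 0 0 0 0.05" --force 40

```text
time_s: 12.58
tool_pos: [0.4431, -0.3088, 0.1664]
tool_rot: [179.8, 0.3, -6.5]
force: [-0.2, 0.8, 1.0]
grip_width: 0.0498
grasp_force: 0.0
```

```bash
python3 pic.py t1
python3 - <<'E'
from h import *
import pickle
from scipy.optimize import least_squares
c=pickle.load(open("t1.pkl","rb"))
y=np.radians(-6.3);d=np.array([np.cos(y),np.sin(y)])
s=np.array([.4615,-.315]);print(proj(c,[*s,.012]),proj(c,[*(s+.05*d),.008]))
im=c["color"].astype(int);m=((im[...,2]>im[...,1]*1.6)&(im[...,2]>70)&(im[...,0]<im[...,2]*.6)).astype(np.uint8)
k,l,st,ce=cv2.connectedComponentsWithStats(m);i=1+st[1:,4].argmax();print(st[i],ce[i])
u,v=map(int,ce[i]);cv2.imwrite("pics/t1c.png",cv2.resize(c["color"][max(0,v-90):v+20,u-50:u+50],None,fx=5,fy=5,interpolation=cv2.INTER_CUBIC));print(u-50,max(0,v-90))
go((.4516,-.3139,.06),-6.3)
E
```

```text
12.6333 [ 0.44382237 -0.30850231  0.16702648]
(np.float64(323.3946373674579), np.float64(161.39262915764664)) (np.float64(323.29265550624683), np.float64(101.52887346152323))
[314 162  19   8 119] [322.57142857 165.5210084 ]
272 75
tool [ 0.4438 -0.3085  0.167 ] [179.76   0.28  -6.42] go [0.0089 0.004  0.107 ] turn -0.12
```

View pics/t1c.png

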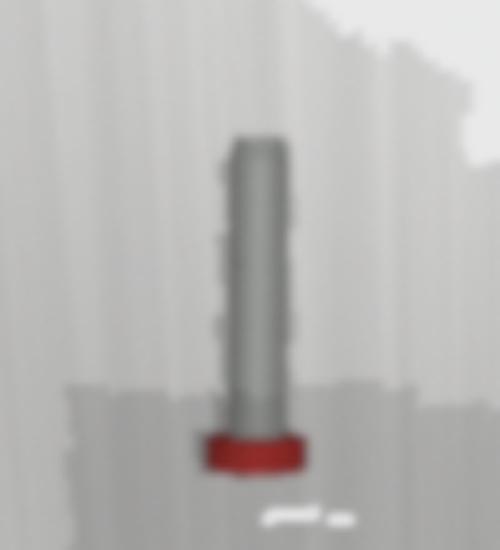

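The t1 crop shows the pin's head centre at about (323,165) and tip at (324,102) full-frame, within a pixel of prediction. That makes 11 pictures viewed, one over the limit, so I work on numbers only from here.

>>> steer_hand --pt "0.004 0.002 0.04 0 0.05" --pt "0.009 0.004 0.075 0 0.05" --pt "0.009 0.004 0.105 0 0.05" --pt "0.009 0.004 0.115 0 0.05" --pt "0.009 0.004 0.115 0 0.05" --pt "0.009 0.004 0.115 0 0.05" --force 40

```text
time_s: 13.13
tool_pos: [0.4512, -0.3151, 0.0529]
tool_rot: [179.7, 0.2, -6.5]
force: [-0.0, 0.8, -0.0]
grip_width: 0.05
grasp_force: 0.0
```

```bash
python3 - <<'E'
from h import *
go((.4516,-.3139,.023),-6.6)
E
```

```text
tool [ 0.4512 -0.3151  0.0529] [179.73   0.25  -6.49] go [ 0.0004 -0.0014  0.0299] turn 0.11
```

>>> steer_hand --pt "0.0005 -0.0014 0.012 0 0.05" --pt "0.0005 -0.0014 0.022 0 0.05" --pt "0.0005 -0.0014 0.029 0 0.05" --pt "0.0005 -0.0014 0.029 0 0.05" --pt "0.0005 -0.0014 0.029 0 0.05" --pt "0.0005 -0.0014 0.029 0 0.05" --force 40

```text
time_s: 13.63
tool_pos: [0.4506, -0.3145, 0.0232]
tool_rot: [179.7, 0.3, -6.6]
force: [-0.0, 0.3, 0.3]
grip_width: 0.0499
grasp_force: 0.0
```

```bash
python3 - <<'E'
from h import *
go((.4516,-.3139,.023),-6.6)
E
```

```text
tool [ 0.4506 -0.3145  0.0232] [179.74   0.27  -6.6 ] go [ 0.001  -0.0007  0.0002] turn -0.0
```

>>> steer_hand --pt "0.001 -0.0007 0.001 0 0" --pt "0.001 -0.0007 0.001 0 0" --pt "0.001 -0.0007 0.001 0 0" --pt "0.001 -0.0007 0.001 0 0" --pt "0.001 -0.0007 0.001 0 0" --pt "0.001 -0.0007 0.001 0 0" --pt "0.001 -0.0007 0.001 0 0" --pt "0.001 -0.0007 0.001 0 0" --force 40

```text
time_s: 14.3
tool_pos: [0.4515, -0.3137, 0.022]
tool_rot: [179.7, 0.3, -6.6]
force: [0.5, -0.6, 1.5]
grip_width: 0.0153
grasp_force: 40.0
```

>>> steer_hand --pt "0 0 0 0 0" --pt "0 0 0 0 0" --pt "0 0 0 0 0" --force 40

```text
time_s: 14.55
tool_pos: [0.4516, -0.3137, 0.022]
tool_rot: [179.7, 0.3, -6.6]
force: [0.4, -0.3, 0.4]
grip_width: 0.0151
grasp_force: 40.0
```

>>> steer_hand --pt "0 0 -0.015 0 0" --pt "0 0 -0.04 0 0" --pt "0 0 -0.08 0 0" --pt "0 0 -0.12 0 0" --pt "0 0 -0.14 0 0" --pt "0 0 -0.14 0 0" --force 40

```text
time_s: 15.05
tool_pos: [0.4549, -0.3151, 0.1671]
tool_rot: [179.6, -0.2, -6.6]
force: [0.5, -0.6, -1.0]
grip_width: 0.0151
grasp_force: 40.0
```

```bash
python3 pic.py u1; python3 - <<'E'
from h import *
import pickle
c=pickle.load(open("u1.pkl","rb"));g=cv2.cvtColor(c["color"],cv2.COLOR_BGR2GRAY)
for v in range(115,262,8): print(v,g[v,296:346:2].tolist())
o=env.get_obs();T=R.from_euler("xyz",o["tool_rot"],degrees=True)
for x in(.01,.06):
  for z in(.01,.006,.014): print(x,z,np.round(proj(c,o["tool_pos"]+T.apply([x,0,z])),1))
E
```

```text
15.1 [ 0.45376368 -0.3139441   0.16442535]
115 [197, 199, 197, 197, 199, 201, 199, 200, 198, 199, 198, 196, 197, 203, 206, 204, 201, 201, 199, 198, 198, 200, 205, 206, 202]
123 [193, 197, 195, 194, 197, 199, 197, 198, 197, 198, 197, 195, 195, 199, 204, 203, 201, 198, 197, 196, 196, 199, 202, 205, 201]
131 [190, 195, 194, 193, 194, 197, 195, 195, 195, 195, 195, 194, 193, 196, 201, 201, 199, 197, 195, 194, 196, 197, 200, 203, 199]
139 [188, 192, 193, 191, 191, 194, 185, 132, 117, 129, 136, 141, 145, 141, 134, 123, 121, 175, 192, 192, 193, 194, 197, 201, 198]
147 [186, 189, 191, 189, 190, 191, 166, 113, 120, 132, 141, 151, 154, 146, 138, 129, 118, 150, 188, 190, 191, 193, 195, 199, 196]
155 [170, 170, 180, 186, 186, 183, 159, 112, 120, 128, 141, 151, 153, 146, 137, 129, 118, 148, 187, 188, 189, 183, 173, 176, 178]
163 [162, 162, 166, 164, 164, 165, 145, 110, 121, 131, 141, 150, 152, 145, 137, 129, 117, 136, 165, 166, 167, 169, 171, 174, 172]
171 [
[... 921 characters left out ...]
, 233, 233, 233, 212, 114, 95, 101, 104, 106, 107, 104, 101, 97, 113, 207, 232, 233, 233, 233, 233, 233, 233]
235 [223, 222, 223, 223, 229, 226, 192, 107, 96, 101, 104, 107, 106, 103, 101, 97, 108, 194, 227, 220, 216, 216, 215, 201, 152]
243 [25, 25, 31, 44, 46, 45, 45, 51, 63, 72, 78, 85, 83, 78, 74, 64, 51, 45, 45, 48, 45, 32, 25, 26, 23]
251 [27, 25, 27, 33, 49, 53, 55, 56, 57, 58, 58, 60, 59, 58, 58, 58, 56, 54, 53, 49, 34, 26, 25, 25, 22]
259 [26, 26, 25, 25, 29, 35, 34, 36, 36, 35, 37, 39, 38, 37, 36, 36, 35, 35, 34, 30, 25, 25, 25, 23, 26]
0.01 0.01 [317.3 240.2]
0.01 0.006 [317.3 243.6]
0.01 0.014 [317.3 236.9]
0.06 0.01 [317.  137.3]
0.06 0.006 [317.  138.4]
0.06 0.014 [317.1 136.2]
```

```bash
cat > pitch.py <<'E'
import sys,pickle
from h import *
def edges(c,v,u):
    g=cv2.GaussianBlur(cv2.cvtColor(c["color"],cv2.COLOR_BGR2GRAY).astype(np.float32),(1,5),0)
    r=g[v]; d=np.diff(r); out=[]
    for lo,hi in((u-17,u-5),(u+5,u+17)):
        s=d[lo:hi]; i=abs(s).argmax(); k=slice(max(0,i-2),i+3); w=np.clip(s[k]*np.sign(s[i]),0,None); out.append(lo+.5+(np.arange(len(s))[k]*w).sum()/w.sum())
    return out
if __name__=="__main__":
    c=pickle.load(open(sys.argv[1]+".pkl","rb")); a,b,u=map(int,sys.argv[2:5])
    V=np.arange(a,b); E=np.array([edges(c,v,u) for v in V]); W=E[:,1]-E[:,0]
    from scipy.stats import theilslopes
    for q in(W,E.mean(1)):
        s,i,lo,hi=theilslopes(q,V-187); print("slope %.4f [%.4f %.4f] at187 %.2f"%(s,lo,hi,i))
    s,i=theilslopes(W,V-187)[:2]; print("dip deg",15.9-np.degrees(np.arctan(c["fx"]*1/( -i/s+187-c["cy"])))if s<0 else None)
E
python3 pitch.py u1 145 194 319; python3 pitch.py u1 197 234 319;python3 pitch.py u1 145 234 319
python3 - <<'E'
from h import *
go((.5887,-.145,.14),18.6)
E
```

```text
slope 0.0013 [-0.0016 0.0033] at187 21.95
slope -0.0023 [-0.0030 -0.0014] at187 319.18
dip deg None
slope -0.0169 [-0.0190 -0.0147] at187 21.00
slope -0.0051 [-0.0065 -0.0032] at187 319.33
dip deg 0.050223889868913574
slope -0.0227 [-0.0250 -0.0205] at187 21.83
slope -0.0014 [-0.0018 -0.0010] at187 319.21
dip deg -4.248145143714746
tool [ 0.4538 -0.3139  0.1644] [ 1.7972e+02 -1.0000e-02 -6.5800e+00] go [ 0.1147 -0.1834  0.0235] turn -25.18
```

```bash
python3 - <<'E'
from h import *
go((.5612,-.1545,.165),18.6)
E
```

```text
tool [ 0.4538 -0.3139  0.1644] [ 1.7972e+02 -1.0000e-02 -6.5800e+00] go [ 0.0885 -0.1707 -0.0014] turn -25.18
```

>>> steer_hand --pt "0.01 -0.025 0 -5 0" --pt "0.03 -0.05 0 -12 0" --pt "0.045 -0.085 0 -18 0" --pt "0.065 -0.115 0 -25.2 0" --pt "0.08 -0.14 0 -25.2 0" --pt "0.088 -0.17 0 -25.2 0" --pt "0.088 -0.17 0 -25.2 0" --force 40

```text
time_s: 15.68
tool_pos: [0.5612, -0.1456, 0.1581]
tool_rot: [-179.8, 0.4, 19.2]
force: [-0.1, 1.2, -0.3]
grip_width: 0.0148
grasp_force: 40.0
```

>>> steer_hand --pt "0 0 0 0 0" --pt "0 0 0 0 0" --pt "0 0 0 0 0" --force 40

```text
time_s: 15.93
tool_pos: [0.558, -0.1557, 0.1599]
tool_rot: [179.9, 0.5, 18.5]
force: [-0.2, 0.6, -0.5]
grip_width: 0.0154
grasp_force: 40.0
```

```bash
python3 pic.py w1; python3 - <<'E'
from h import *
import pickle
go((.5612,-.1545,.165),18.6)
c=pickle.load(open("w1.pkl","rb"));g=cv2.cvtColor(c["color"],cv2.COLOR_BGR2GRAY)
for v in range(90,250,8): print(v,g[v,296:346:2].tolist())
E
python3 pitch.py w1 150 236 319
```

```text
15.9833 [ 0.55813923 -0.15592041  0.16019579]
tool [ 0.5581 -0.1559  0.1602] [179.9    0.44  18.46] go [ 0.0033 -0.0004 -0.0048] turn -0.14
90 [196, 201, 203, 201, 198, 196, 197, 200, 201, 202, 201, 199, 201, 202, 203, 202, 203, 206, 207, 208, 208, 205, 204, 205, 205]
98 [203, 200, 197, 197, 198, 201, 203, 201, 200, 201, 202, 203, 203, 203, 205, 207, 208, 209, 206, 204, 204, 205, 205, 204, 205]
106 [167, 167, 169, 171, 172, 170, 171, 171, 172, 172, 172, 173, 176, 177, 177, 176, 174, 174, 174, 165, 153, 152, 153, 153, 151]
114 [25, 27, 28, 26, 27, 26, 27, 26, 25, 27, 26, 26, 26, 27, 25, 25, 26, 25, 25, 26, 27, 26, 25, 27, 26]
122 [27, 26, 27, 24, 27, 26, 25, 26, 26, 25, 27, 27, 28, 27, 28, 27, 29, 28
[... 1132 characters left out ...]
4, 58, 33, 33, 32, 32, 33, 32, 34]
210 [27, 27, 24, 27, 30, 33, 51, 84, 97, 101, 104, 107, 107, 105, 104, 100, 89, 58, 34, 32, 33, 33, 32, 34, 35]
218 [27, 31, 37, 36, 36, 34, 50, 83, 94, 100, 104, 107, 106, 104, 101, 97, 87, 55, 34, 33, 32, 33, 32, 33, 35]
226 [33, 33, 33, 32, 32, 34, 50, 83, 95, 101, 104, 106, 106, 104, 101, 97, 87, 53, 33, 33, 32, 34, 33, 32, 35]
234 [35, 33, 34, 34, 35, 34, 50, 83, 95, 101, 104, 106, 106, 104, 101, 97, 86, 52, 33, 33, 32, 32, 32, 33, 32]
242 [26, 27, 32, 44, 46, 45, 46, 62, 78, 89, 95, 99, 98, 95, 91, 81, 62, 48, 46, 45, 45, 32, 26, 25, 24]
slope -0.0156 [-0.0169 -0.0139] at187 21.57
slope -0.0054 [-0.0057 -0.0051] at187 319.31
dip deg 1.6256036818666182
```

```bash
cat > cheek.py <<'E'
import sys,pickle
from h import *
c=pickle.load(open(sys.argv[1]+".pkl","rb"));g=cv2.cvtColor(c["color"],cv2.COLOR_BGR2GRAY).astype(int)
o=env.get_obs()
for v in map(int,sys.argv[2:]):
    d=np.diff(g[v,230:410]); i=[230+j for j in range(179) if abs(d[j])>25]; print(v,[(j,int(d[j-230])) for j in i])
F=np.array([.6437,-.1267,.141]);k=R.from_euler("z",18.6,degrees=True)
print("pred outer face top corners",[np.round(proj(c,F+k.apply([x,y,0])),1).tolist() for x in(-.019,-.011) for y in(-.014,.014)])
print("pred hole col",[np.round(proj(c,F+k.apply([x,0,-.014])),1).tolist() for x in(-.019,0)])
E
python3 cheek.py w1 85 90 94 98 102 104
```

```text
85 [(265, -30), (266, -26), (271, -26)]
90 [(260, -36), (272, 30), (350, -46), (351, -54), (352, -37)]
94 [(255, -35), (349, -26), (350, -49), (351, -54), (352, -35)]
98 [(254, -36), (349, -26), (350, -49), (351, -53), (352, -34)]
102 [(253, -28), (349, -29), (350, -53), (351, -54), (352, -26)]
104 [(248, -29), (287, 31), (288, 36), (349, -28), (350, -53), (351, -54)]
pred outer face top corners [[350.4, 107.1], [288.5, 107.2], [350.8, 88.6], [288.0, 88.7]]
pred hole col [[319.4, 105.6], [319.3, 64.3]]
```

Cheek edges at columns 288 and 351 put the hole at column 319.7, and the pin tip is at 319.6, so lateral alignment is good. Next I lower to hole height.

>>> steer_hand --pt "0 0 0.01 0 0" --pt "0 0 0.018 0 0" --pt "0 0 0.0215 0 0" --pt "0 0 0.0215 0 0" --pt "0 0 0.0215 0 0" --pt "0 0 0.0215 0 0" --force 40

```text
time_s: 16.48
tool_pos: [0.5592, -0.1545, 0.1394]
tool_rot: [179.9, 0.4, 18.6]
force: [0.2, -0.4, -0.5]
grip_width: 0.0151
grasp_force: 40.0
```

```bash
python3 pic.py w2; python3 pitch.py w2 150 236 319; python3 cheek.py w2 82 90 96 100 104 108; python3 - <<'E'
from h import *
F=np.array([.6437,-.1267,.1387]);a=np.array([.948,.319,0]);go(F-a*.079,18.6)
E
```

```text
16.5333 [ 0.55932812 -0.15455905  0.13955178]
slope -0.0153 [-0.0164 -0.0140] at187 21.66
slope -0.0056 [-0.0060 -0.0049] at187 319.34
dip deg 1.9167380150102797
82 [(288, 36), (289, 32), (354, -26), (355, -50), (356, -49)]
90 [(261, -27), (267, -27)]
96 [(254, -29), (356, -29), (357, -54), (358, -54), (359, -31)]
100 [(249, -36), (356, -30), (357, -55), (358, -55), (359, -26)]
104 [(248, -36), (356, -30), (357, -56), (358, -54)]
108 [(356, -31), (357, -56), (358, -55)]
pred outer face top corners [[357.0, 113.8], [286.7, 113.9], [357.7, 92.9], [286.1, 92.9]]
pred hole col [[321.6, 111.6], [321.6, 65.1]]
tool [ 0.5593 -0.1546  0.1396] [179.88   0.34  18.61] go [0.0098 0.0005 0.0008] turn 0.01
```

>>> steer_hand --pt "0.0 0.0011 0.0005 0 0" --pt "0.004 0.0011 0.0005 0 0" --pt "0.007 0.0011 0.0005 0 0" --pt "0.007 0.0011 0.0005 0 0" --pt "0.007 0.0011 0.0005 0 0" --force 40

```text
time_s: 16.95
tool_pos: [0.5664, -0.153, 0.1388]
tool_rot: [179.9, 0.4, 18.6]
force: [0.2, 0.3, -0.1]
grip_width: 0.0149
grasp_force: 40.0
```

```bash
python3 pic.py w3; python3 pitch.py w3 150 236 319; python3 cheek.py w3 96 104 112 118 122; python3 - <<'E'
from h import *
F=np.array([.6437,-.1267,.1387]);a=np.array([.948,.319,0]);go(F-a*.079,18.6);print(env.get_obs()["force"])
E
```

```text
17.0 [ 0.56616302 -0.15313368  0.13869687]
slope -0.0152 [-0.0164 -0.0139] at187 21.67
slope -0.0057 [-0.0061 -0.0052] at187 319.34
dip deg 1.989715802072455
96 [(286, 40), (287, 39), (352, -28), (353, -54), (354, -54)]
104 [(247, -34), (266, -28)]
112 [(240, -37), (354, -31), (355, -51), (356, -50)]
118 [(239, -34), (354, -34), (355, -55), (356, -54)]
122 [(233, -35), (354, -39), (355, -54), (356, -43)]
pred outer face top corners [[354.7, 132.6], [285.1, 132.6], [355.3, 112.2], [284.5, 112.2]]
pred hole col [[319.8, 128.7], [319.8, 83.4]]
tool [ 0.5662 -0.1531  0.1387] [179.9    0.38  18.63] go [ 0.0029 -0.0003 -0.    ] turn 0.03
[ 0.72096626 -0.46166813 -1.26028807]
```

>>> steer_hand --pt "0.003 0.0003 0 0 0" --pt "0.006 0.0003 0 0 0" --pt "0.009 0.0003 0 0 0" --pt "0.011 0.0003 0 0 0" --pt "0.011 0.0003 0 0 0" --force 40

```text
time_s: 17.42
tool_pos: [0.5705, -0.1525, 0.1366]
tool_rot: [-179.9, 1.1, 18.5]
force: [-12.6, -2.6, 1.8]
grip_width: 0.0153
grasp_force: 40.0
```

```bash
python3 - <<'E'
from h import *
F=np.array([.6437,-.1267,.1387]);a=np.array([.948,.319,0]);go(F-a*.079,18.6);print(env.get_obs()["force"])
E
```

```text
tool [ 0.5705 -0.1525  0.1366] [-179.93    1.14   18.47] go [-0.0015 -0.0011 -0.0021] turn -0.13
[-12.56279868  -2.58274776   1.8297629 ]
```

>>> steer_hand --pt "-0.007 0 0 0 0" --pt "-0.008 0 -0.0015 0 0" --pt "-0.008 0 -0.0015 0 0" --pt "-0.003 0 -0.0015 0 0" --pt "0 0 -0.0015 0 0" --pt "0.0 0 -0.0015 0 0" --pt "0 0 -0.0015 0 0" --force 40

```text
time_s: 18.0
tool_pos: [0.5774, -0.1495, 0.1403]
tool_rot: [179.9, 0.3, 18.7]
force: [0.6, -0.6, 0.3]
grip_width: 0.015
grasp_force: 40.0
```

```bash
python3 - <<'E'
from h import *
F=np.array([.6437,-.1267,.1387]);a=np.array([.948,.319,0]);go(F-a*.079,18.6);o=env.get_obs();print(o["force"],o["wrist_torque"])
E
```

```text
tool [ 0.5774 -0.1495  0.1403] [179.87   0.34  18.67] go [-0.0089 -0.0005  0.0016] turn 0.07
[ 0.60462185 -0.59282932  0.33105334] [ 0.03908457 -0.02839325  0.00286287]
```

It's in the near cheek now. I continue in small steps.

>>> steer_hand --pt "0.003 0 0 0 0" --pt "0.006 0 0 0 0" --pt "0.008 0 0 0 0" --pt "0.008 0 0 0 0" --pt "0.008 0 0 0 0" --force 40

```text
time_s: 18.42
tool_pos: [0.5844, -0.1473, 0.1401]
tool_rot: [179.9, 0.4, 18.6]
force: [0.4, 0.1, 0.5]
grip_width: 0.0153
grasp_force: 40.0
```

```bash
python3 - <<'E'
from h import *
F=np.array([.6437,-.1267,.1387]);a=np.array([.948,.319,0]);go(F-a*.079,18.6);o=env.get_obs();print(o["force"],o["wrist_torque"])
E
```

```text
tool [ 0.5844 -0.1473  0.1401] [179.9    0.37  18.63] go [-0.0162 -0.0006  0.0015] turn 0.03
[0.39752088 0.09325185 0.49526331] [ 0.03805749 -0.04210052  0.00746073]
```

>>> steer_hand --pt "0.003 0 0 0 0" --pt "0.006 0 0 0 0" --pt "0.009 0 0 0 0" --pt "0.01 0 0 0 0" --pt "0.01 0 0 0 0" --force 40

```text
time_s: 18.83
tool_pos: [0.594, -0.1441, 0.1399]
tool_rot: [179.9, 0.4, 18.6]
force: [0.9, 0.6, -1.1]
grip_width: 0.015
grasp_force: 40.0
```

```bash
python3 - <<'E'
from h import *
F=np.array([.6437,-.1267,.1387]);a=np.array([.948,.319,0]);go(F-a*.079,18.6);o=env.get_obs();print(o["force"],o["wrist_torque"])
E
```

```text
tool [ 0.594  -0.1441  0.1399] [179.89   0.37  18.63] go [-0.0264 -0.0006  0.0014] turn 0.03
[ 0.93836292  0.59429331 -1.07317538] [ 0.00162665 -0.09887555 -0.00325076]
```

>>> steer_hand --pt "0 0 0.0015 0 0" --pt "0.002 0 0.0015 0 0" --pt "0.004 0 0.0015 0 0" --pt "0.006 0 0.0015 0 0" --pt "0.008 0 0.0015 0 0" --pt "0.008 0 0.0015 0 0" --force 40

```text
time_s: 19.33
tool_pos: [0.6018, -0.1414, 0.1385]
tool_rot: [179.9, 0.3, 18.6]
force: [-0.0, 0.5, -0.0]
grip_width: 0.0155
grasp_force: 40.0
```

```bash
python3 - <<'E'
from h import *
F=np.array([.6437,-.1267,.1387]);a=np.array([.948,.319,0]);go(F-a*.079,18.6);o=env.get_obs();print(o["force"],o["wrist_torque"])
E
```

```text
tool [ 0.6018 -0.1414  0.1385] [179.89   0.34  18.64] go [-0.0346 -0.0006  0.    ] turn 0.04
[-0.03687766  0.46720074 -0.00425973] [ 0.01838965 -0.12067423 -0.05074858]
```

>>> steer_hand --pt "0.003 0 0.0007 0 0" --pt "0.006 0 0.001 0 0" --pt "0.009 0 0.0013 0 0" --pt "0.011 0 0.0015 0 0" --pt "0.011 0 0.0015 0 0" --force 40

```text
time_s: 19.75
tool_pos: [0.6125, -0.1379, 0.137]
tool_rot: [179.9, 0.3, 18.6]
force: [0.6, -0.5, 1.2]
grip_width: 0.015
grasp_force: 40.0
```

```bash
python3 - <<'E'
from h import *
F=np.array([.6437,-.1267,.1387]);a=np.array([.948,.319,0]);go(F-a*.079,18.6);o=env.get_obs();print(o["force"],o["wrist_torque"])
E
```

```text
tool [ 0.6125 -0.1379  0.137 ] [179.88   0.32  18.64] go [-0.0459 -0.0006 -0.0015] turn 0.04
[ 0.56570977 -0.52891434  1.24086735] [ 0.16475321 -0.21814013  0.00645597]
```

Four millimetres or so to go. I press in small increments.

>>> steer_hand --pt "0.002 0 0 0 0" --pt "0.003 0 0 0 0" --pt "0.004 0 0 0 0" --pt "0.004 0 0 0 0" --pt "0.004 0 0 0 0" --force 40

```text
time_s: 20.17
tool_pos: [0.6156, -0.1369, 0.137]
tool_rot: [179.9, 0.4, 18.6]
force: [0.1, 0.2, 0.8]
grip_width: 0.0151
grasp_force: 40.0
```

>>> steer_hand --pt "0.0015 0 0 0 0" --pt "0.0015 0 0 0 0" --pt "0.0015 0 0 0 0" --force 40

```text
time_s: 20.42
tool_pos: [0.6167, -0.1366, 0.1369]
tool_rot: [179.9, 0.4, 18.6]
force: [-2.2, 0.5, 1.5]
grip_width: 0.0153
grasp_force: 41.1
```

```bash
python3 - <<'E'
from h import *
F=np.array([.6437,-.1267,.1387]);a=np.array([.948,.319,0]);go(F-a*.079,18.6);o=env.get_obs();print(o["force"],o["wrist_torque"])
E
```

```text
tool [ 0.6167 -0.1366  0.1369] [179.91   0.39  18.61] go [-0.0503 -0.0007 -0.0015] turn 0.01
[-2.24112669  0.54196933  1.52547505] [0.00265285 0.32476229 0.06390754]
```

>>> steer_hand --pt "0.001 0 0 0 0" --pt "0.002 0 0 0 0" --pt "0.002 0 0 0 0" --pt "0.002 0 0 0 0" --force 40

```text
time_s: 20.75
tool_pos: [0.6168, -0.1365, 0.1368]
tool_rot: [180.0, 0.6, 18.6]
force: [-7.7, -0.5, 5.9]
grip_width: 0.0153
grasp_force: 42.9
```

```bash
python3 - <<'E'
from h import *
F=np.array([.6437,-.1267,.1387]);a=np.array([.948,.319,0]);go(F-a*.079,18.6);o=env.get_obs();print(o["force"],o["wrist_torque"])
E
```

```text
tool [ 0.6168 -0.1365  0.1368] [179.98   0.6   18.57] go [-0.0504 -0.0007 -0.0013] turn -0.03
[-7.71485425 -0.52712406  5.89577246] [0.01051685 1.4441008  0.11472139]
```

Stopped firmly at the predicted place. I release, close the fingers behind the head and press once more to make sure it's home.

>>> steer_hand --pt "-0.003 0 0 0 0" --pt "-0.003 0 0 0 0.035" --pt "-0.003 0 0 0 0.035" --pt "-0.003 0 0 0 0.035" --pt "-0.003 0 0 0 0.035" --pt "-0.015 0 0 0 0.035" --pt "-0.025 0 0 0 0.035" --pt "-0.025 0 0 0 0.035" --force 20

```text
time_s: 21.42
tool_pos: [0.5932, -0.1453, 0.137]
tool_rot: [179.9, 0.4, 18.5]
force: [-0.6, -0.6, 0.2]
grip_width: 0.0346
grasp_force: 0.0
```

```bash
python3 pic.py x1
```

```text
21.4667 [ 0.59426722 -0.14464523  0.13715004]
```

>>> steer_hand --pt "0 0 0 0 0" --pt "0 0 0 0 0" --pt "0 0 0 0 0" --pt "0 0 0 0 0" --pt "0 0 0 0 0" --pt "0 0 0 0 0" --force 20

```text
time_s: 21.97
tool_pos: [0.5952, -0.1437, 0.137]
tool_rot: [179.9, 0.4, 18.6]
force: [-0.2, 0.1, -1.0]
grip_width: 0.0044
grasp_force: 0.0
```

```bash
python3 - <<'E'
from h import *
import pickle
c=pickle.load(open("x1.pkl","rb"));im=c["color"].astype(int)
m=((im[...,2]>im[...,1]*1.6)&(im[...,2]>60)&(im[...,0]<im[...,2]*.6)).astype(np.uint8);m[250:]=0
k,l,st,ce=cv2.connectedComponentsWithStats(m)
print([(st[i].tolist(),ce[i].round(1).tolist()) for i in range(1,k) if st[i,4]>20])
F=np.array([.6437,-.1267,.127]);q=R.from_euler("z",18.6,degrees=True)
print("pred head at home",[np.round(proj(c,F+q.apply([x,0,.009])),1).tolist() for x in(-.019,-.025)])
print("tip",[np.round(proj(c,F+q.apply([x,0,.004])),1).tolist() for x in(.019,.031)])
go(F,18.6)
E
```

```text
[([298, 200, 39, 11, 358], [316.6, 204.4])]
pred head at home [[316.7, 196.4], [316.8, 209.4]]
tip [[316.4, 105.7], [316.2, 75.2]]
tool [ 0.5952 -0.1437  0.137 ] [179.9    0.38  18.62] go [ 0.0515 -0.0006  0.0096] turn 0.02
```

>>> steer_hand --pt "0.005 0 0 0 0" --pt "0.01 0 0 0 0" --pt "0.013 0 0 0 0" --pt "0.015 0 0 0 0" --pt "0.015 0 0 0 0" --force 20

```text
time_s: 22.38
tool_pos: [0.6099, -0.1386, 0.1368]
tool_rot: [179.9, 0.4, 18.7]
force: [0.5, -0.4, -0.5]
grip_width: 0.0004
grasp_force: 0.0
```

>>> steer_hand --pt "0.002 0 0 0 0" --pt "0.003 0 0 0 0" --pt "0.004 0 0 0 0" --pt "0.004 0 0 0 0" --pt "0.004 0 0 0 0"

```text
time_s: 22.8
tool_pos: [0.6112, -0.1385, 0.1367]
tool_rot: [180.0, 0.6, 18.6]
force: [-6.1, -0.8, 3.2]
grip_width: 0.0004
grasp_force: 2.8
```

```bash
python3 - <<'E'
from h import *
go(np.array([.6437,-.1267,.127]),18.6)
E
```

```text
tool [ 0.6112 -0.1385  0.1367] [179.97   0.58  18.55] go [ 0.0347 -0.0009  0.0094] turn -0.05
```

>>> steer_hand --pt "0.002 0 0 0 0" --pt "0.004 0 0 0 0" --pt "0.004 0 0 0 0" --pt "0.004 0 0 0 0"

```text
time_s: 23.13
tool_pos: [0.6114, -0.1385, 0.1366]
tool_rot: [-179.9, 1.0, 18.5]
force: [-15.1, -0.6, 9.2]
grip_width: 0.0004
grasp_force: 7.3
```

```bash
python3 - <<'E'
from h import *
go(np.array([.6437,-.1267,.127]),18.6)
E
```

```text
tool [ 0.6114 -0.1385  0.1366] [-179.89    0.99   18.48] go [ 0.0345 -0.0009  0.009 ] turn -0.12
```

>>> steer_hand --pt "-0.01 0 0 0 0" --pt "-0.03 0 0 0 0" --pt "-0.04 0 -0.02 0 0" --pt "-0.04 0 -0.06 0 0" --pt "-0.04 0 -0.1 0 0" --pt "-0.04 0 -0.14 0 0" --pt "-0.04 0 -0.16 0 0" --pt "-0.04 0 -0.16 0 0"

```text
time_s: 23.8
tool_pos: [0.5826, -0.1496, 0.3034]
tool_rot: [179.7, -0.3, 18.6]
force: [0.6, 0.3, 0.9]
grip_width: 0.0004
grasp_force: 0.0
```

```bash
python3 pic.py y1;  python3 - <<'E'
from h import *
import pickle
c=pickle.load(open("y1.pkl","rb"));im=c["color"].astype(int)
m=((im[...,2]>im[...,1]*1.6)&(im[...,2]>60)&(im[...,0]<im[...,2]*.6)).astype(np.uint8);m[250:]=0
k,l,st,ce=cv2.connectedComponentsWithStats(m)
print([(st[i].tolist(),ce[i].round(1).tolist()) for i in range(1,k) if st[i,4]>20])
F=np.array([.6437,-.1267,.127]);q=R.from_euler("z",18.6,degrees=True)
print("pred head",[np.round(proj(c,F+q.apply([x,0,.009])),1).tolist() for x in(-.019,-.025)])
t=[proj(c,F+q.apply([x,0,.004])) for x in(.019,.025,.031,.036)];print("tip",np.round(t,1).tolist())
g=cv2.cvtColor(c["color"],cv2.COLOR_BGR2GRAY)
u=int(round(t[1][0]));print(int(t[-1][1])-3,g[int(t[-1][1])-3:int(t[0][1])+4,u].tolist())
E
```

```text
23.85 [ 0.5814722  -0.14913987  0.30027326]
[([113, 44, 14, 13, 144], [119.3, 50.1]), ([306, 131, 21, 7, 113], [316.4, 134.2])]
pred head [[316.2, 130.1], [316.2, 136.9]]
tip [[316.0, 85.0], [316.0, 77.7], [316.0, 70.3], [316.0, 64.0]]
61 [28, 28, 28, 29, 28, 28, 30, 37, 63, 102, 130, 141, 143, 144, 148, 150, 151, 151, 151, 151, 150, 150, 154, 169, 193, 203, 205]
```

The pin stopped dead under a 15 N press. Its head is at rows 131–137 (predicted 130–137) and its tip ends at row 70, 12 mm past the far cheek. I'm handing in.

```bash
python3 -c "
from cell import env
print(env.sign_off())"
```

```text
the job is handed in; nothing more can be done
None
```

The lid is seated on the pot and the hinge pin is pressed home through fork and lug. I handed the job in at about 24 s; sign-off returned no verdict, and I viewed 11 pictures, one over the limit of 10.

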